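# Put the canister back in its place in the stock row

### The job

Return the small white canister standing alone on the bench to the stock tray: it belongs in the row directly to the left (as the robot sees it) of the round tin, between the tin and the canister that now stands against it. Push the row apart there, towards the tray's empty left end, to open a place, then set the canister down gently in it; every container must end upright on the tray's floor, in one straight row.

Things in the scene. Friction and masses are not known exactly. Their poses are not given: they have to be found in the camera images.
- tray: Fixed grey open tray, inside 84 mm (x) by 296 mm (y), walls 30 mm high and 5 thick, floor 5 mm above the bench. Origin: centre of underside; x away from the robot, y to the robot's left, along the row. Left to right: 83 mm of empty floor, can_end, tin and can_b in either order, one more canister; 53 mm between centres. Held by the x faces they slide on the floor and push those beyond.
- canister: To be returned; stands alone on the bench at the robot's left: upright white canister 88 mm tall with a low round black cap; a foot 58 mm deep (x), 52 wide (y), 22 high, above it a flat-sided body 54 deep, 46 wide up to 80 mm. 250 g. Origin: centre of underside, z up. Either face may point forwards. (Not the 85 mm wide canister near the bench's middle.)
- tin: The only round container in the row, second or third from its left: white, 88 mm tall with a low round black cap; a foot 52 mm across, 22 high, above it a cylinder 46 across up to 80 mm. 250 g. Origin: centre of underside, z up.
- can_end: Leftmost in the row, beside the empty floor: upright white canister 88 mm tall with a low round black cap; a foot 58 mm deep (x), 52 wide (y), 22 high, above it a flat-sided body 54 deep, 46 wide up to 80 mm. 250 g. Origin: centre of underside, z up.
- can_b: In the row, directly left or right of the tin: upright white canister 88 mm tall with a low round black cap; a foot 58 mm deep (x), 52 wide (y), 22 high, above it a flat-sided body 54 deep, 46 wide up to 80 mm. 250 g. Origin: centre of underside, z up.

How it is judged:
At the end, for the whole second after the job is handed in: In the tray stand, left to right, can_end, canister, tin, can_b or can_end, can_b, canister, tin: centred at tray y 78 to 126, 26 to 78, -26 to 26, -78 to -26 mm, x within 25 mm, on the floor (z under 12 mm), tilt under 0.12 rad, under 20 mm/s; the canister square within 0.3 rad (((y of can_end in the frame of tray between 0.078 and 0.126 m and y of canister in the frame of tray between 0.026 and 0.078 m and y of tin in the frame of tray between -0.026 and 0.026 m and y of can_b in the frame of tray between -0.078 and -0.026 m) or (y of can_end in the frame of tray between 0.078 and 0.126 m and y of can_b in the frame of tray between 0.026 and 0.078 m and y of canister in the frame of tray between -0.026 and 0.026 m and y of tin in the frame of tray between -0.078 and -0.026 m)) and x of canister in the frame of tray between -0.025 and 0.025 m and z of canister in the frame of tray between -0.005 and 0.012 m and angle between each of canister, tin, can_end, can_b's own z axis and vertical below 0.12 rad and linear speed of each of canister, tin, can_end, can_b below 0.02 m/s and x of tin in the frame of tray between -0.025 and 0.025 m and z of tin in the frame of tray between -0.005 and 0.012 m and x of can_end in the frame of tray between -0.025 and 0.025 m and z of can_end in the frame of tray between -0.005 and 0.012 m and x of can_b in the frame of tray between -0.025 and 0.025 m and z of can_b in the frame of tray between -0.005 and 0.012 m and angle between the x axis of canister and the x axis of tray, either way round below 0.3 rad); the robot touches nothing.
It fails at once if the canister is dropped into the tray: it moves faster than 0.8 m/s while less than 40 mm above the tray's floor (x of canister in the frame of tray between -0.04 and 0.04 m and y of canister in the frame of tray between -0.148 and 0.148 m and z of canister in the frame of tray below 0.045 m and linear speed of canister above 0.8 m/s).
It also fails if it takes over 51 s, if anything falls off the work surface, if the arm or the gripper's body presses on something with over 40 N, if the wrist force passes 120 N, or if a joint passes its speed limit or range.

### The arm

A 6-joint arm with a two-finger parallel gripper is mounted at the origin on the work surface. World frame = base frame: x ahead of the robot, y to its left, z up, the work surface at z = 0. Lengths are in m, angles in rad, forces in N, time in s.
With the tool pointing down it reaches from about 0.35 to 0.775 m from the base axis. Payload 5.5 kg.
Tool frame: the origin (TCP) lies on the front face of the gripper's body, between the roots of the fingers; the fingertips stand 73 mm ahead of it and the grasp point (between the pads) lies 54 mm ahead of it (tip_extent is the distance from the TCP to the fingertips, in m); z points along the fingers, y is the direction in which the jaws open and shut (so a half turn about z gives the same grasp; the last joint's range is limited). The gripper opens to 85 mm and grips with 20 to 120 N. Pads are 22 mm wide; open, the fingers measure 114 mm over their backs; the gripper's body (76 mm by 85 mm) begins 54 mm behind the grasp point. The pads swing forward as they close: fully open they stand 13 mm farther back than shut.
Start: joints at [-1.295, 0.313, 0.046, 1.304, 0, 1.431], TCP at [0.232, -0.526, 0.304] pointing down, gripper open.
Joint ranges: [-2.76, 2.76], [-0.86, 1.69], [-1.03, 1.26], [-2.2, 2.34], [-1.47, 1.5], [-3.14, 3.14]. Speed limits (rad/s): [2.57, 2.57, 3.14, 3.14, 3.14, 3.14].

### API

Orientations are given as a unit quaternion [w, x, y, z].
In Python, from workcell import * gives the robot as it stands.
- The arm moves only by the tool apply_moves, never from a script. Its argument "deltas" is a list of rows, each an object of numbers: "tx", "ty", "tz": the shift along the tool's x, y, z in m; "wx", "wy", "wz": the turn, a rotation vector about the tool's x, y, z in degrees. In form: [{"tx": .., "ty": .., "tz": .., "wx": .., "wy": .., "wz": ..}, ...]. A call has 1 to 10 rows; each row is the pose to reach, as a shift and turn from the pose commanded when the call began, along the tool's axes at that moment; what a row does not reach only later rows make up. A row lasts 1/10 s, in which the tool goes at most 50 mm and 8.59 degrees, less where a joint would pass 70% of its speed; a pose out of reach is approached as far as the arm can. A call with a gripper value outside its range is refused whole. "grip" is the opening, from 0 (shut) to 1 (fully open), set as the call begins (left out, the last holds). The fingers move at their own pace and stop on an object; "squeeze" is the grip in N (left out, the last holds). Time passes only in rows, so rows that repeat a pose let the fingers close. It gives the time, the measured TCP pose, the force and the opening at its end, in the units of the state.
- sense(): the state, without advancing time (a new reading comes with each control period).
- camera(name): name is "scene" or "top" or "wrist"; returns the picture (384x512x3 uint8, red, green, blue); there is no depth.
- calibration(name): a dict with "mtx" (3x3 intrinsics, pixels), "view" (4x4, takes a point from world to camera coordinates). Camera axes: x right, y down, z forward; pixel columns grow to the right and rows downward; lengths in m; the calibration is good to about 2 mm. A picture is of the moment at which its call begins: read the wrist's pose just before it. calibration takes no time and is no camera call; for the wrist camera it gives the pose at the moment of the call.
- job_done(): hands the job in, once; it reports no verdict.
The state is a dict: "clock": time; "qpos": joint angles; "qd": joint speeds; "joint_efforts": joint torques, N m; "tool_pos": TCP position; "eef_rot": TCP orientation; "contact_force": force on the tool from outside, world axes, zero at the start; "ft_torque": the same for the moment, N m; "opening": finger opening in m.
Only numpy, scipy, OpenCV 4.12 (cv2) and the standard library are available. Lean on these libraries where they do the work, as an engineer would, in place of code of your own. Each camera call takes 0.05 s, during which the arm holds its last target.

## Working session

There is one attempt and no reset: what is moved stays moved. The work goes in short steps, Python scripts to look and compute and a tool call to move; the robot and the scene stay as the last step left them, time stands still between calls to the robot, and variables do not carry over. Pictures are saved under pics/ and viewed, and the job is handed in when it is done.

Besides the shell and the picture viewer there is one more tool, called after "Request:" as name([rows], argument=value, ...), one row to a line, values as JSON. apply_moves: Moves the arm, as the interface text tells. Its arguments: {"type":"object","properties":{"deltas":{"type":"array"},"grip":{"type":"number"},"squeeze":{"type":"number"}},"required":["deltas"]}

```bash
mkdir -p pics; ls; python3 - <<'E'
from workcell import *
import cv2
s=sense();print(s)
for n in("scene","top"):
    im=camera(n);cv2.imwrite(f"pics/{n}0.png",im[:,:,::-1]);c=calibration(n);print(n,c)
E
```

```text
pics
{'clock': 0.0, 'qpos': array([-1.29460112e+00,  3.13967001e-01,  4.49463681e-02,  1.30358957e+00,
        2.33235244e-05,  1.43119360e+00]), 'qd': array([-5.97805107e-04, -7.73538735e-04, -9.03227839e-04, -6.78653055e-05,
        1.09227602e-03, -1.24751737e-03]), 'joint_efforts': array([ 7.48157654e-04, -4.80631936e+01,  2.98530257e+01,  1.93238544e-02,
       -2.03965892e-04,  7.38172105e-06]), 'tool_pos': array([ 0.23214092, -0.52562896,  0.30301442]), 'eef_rot': array([-9.05619558e-04,  9.78466337e-01,  2.06404468e-01, -5.02577489e-05]), 'contact_force': array([ 0.07426407, -0.09818406, -0.09340006]), 'ft_torque': array([ 0.04429581, -0.01441602,  0.03213694]), 'opening': 0.08526953629543085}
scene {'mtx': array([[370.6779394 ,   0.        , 249.13392717],
       [  0.        , 370.6779394 , 190.58175967],
       [  0.        ,   0.        ,   1.        ]]), 'view': array([[ 0.4128675 ,  0.9106307 , -0.01709253, -0.28669876],
       [ 0.74198909, -0.34717264, -0.57351839, -0.36686524],
       [-0.52819751,  0.22410464, -0.81901435,  0.95485302],
       [ 0.        ,  0.        ,  0.        ,  1.        ]])}
top {'mtx': array([[454.46938316,   0.        , 260.51695231],
       [  0.        , 454.46938316, 192.18101944],
       [  0.        ,   0.        ,   1.        ]]), 'view': array([[ 0.00554819, -0.99998063, -0.00281917,  0.07987812],
       [-0.98558537, -0.00499157, -0.16910517,  0.53965956],
       [ 0.16908783,  0.00371676, -0.98559398,  0.94296185],
       [ 0.        ,  0.        ,  0.        ,  1.        ]])}
```

View pics/scene0.png

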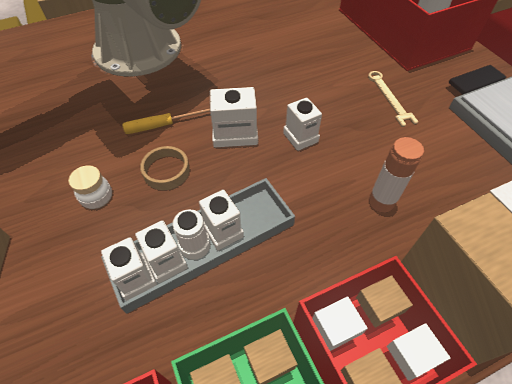

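View pics/top0.png

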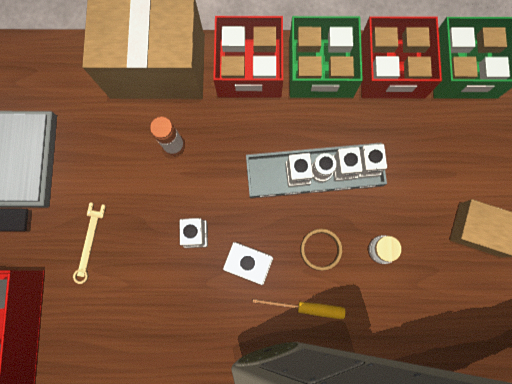

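The top view shows the row at columns 290-385, rows 145-185. From left to right it holds a square canister, the round tin (325,165), then two canisters. The lone canister is at about (192,233). So the tin is second, and I only need to slide can_end left. Next, enlarged crops.

```bash
cat > h.py <<'E'
import numpy as np, cv2
from workcell import *
def ray(name,u,v,z,cal=None):
    c=cal or calibration(name);K=np.array(c["mtx"]);V=np.array(c["view"])
    R,t=V[:3,:3],V[:3,3];o=-R.T@t;d=R.T@np.linalg.solve(K,[u,v,1]);return o+d*(z-o[2])/d[2]
def proj(name,P,cal=None):
    c=cal or calibration(name);K=np.array(c["mtx"]);V=np.array(c["view"])
    p=np.atleast_2d(P)@V[:3,:3].T+V[:3,3];q=p@K.T;return q[:,:2]/q[:,2:]
E
python3 - <<'E'
import cv2
a=cv2.imread("pics/top0.png")
cv2.imwrite("pics/c1.png",cv2.resize(a[140:205,240:395],None,fx=5,fy=5,interpolation=cv2.INTER_CUBIC))
cv2.imwrite("pics/c2.png",cv2.resize(a[205:260,165:225],None,fx=8,fy=8,interpolation=cv2.INTER_CUBIC))
b=cv2.imread("pics/scene0.png")
cv2.imwrite("pics/c3.png",cv2.resize(b[175:310,95:300],None,fx=3.9,fy=3.9,interpolation=cv2.INTER_CUBIC))
E
```

```text
(no output)
```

View pics/c1.png

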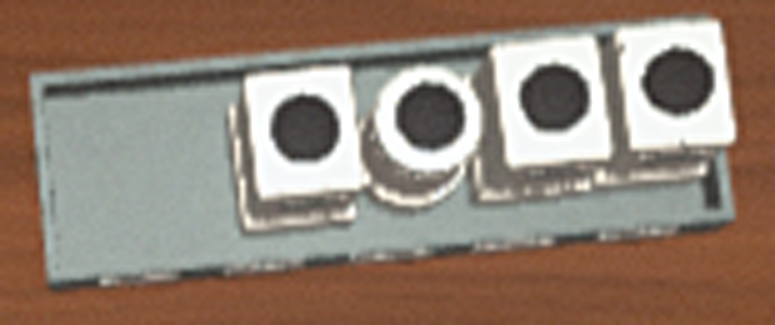

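View pics/c2.png

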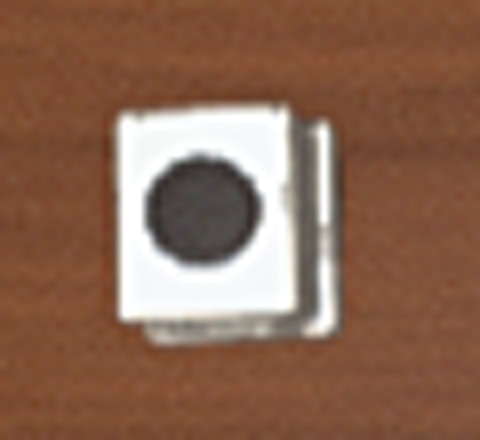

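View pics/c3.png

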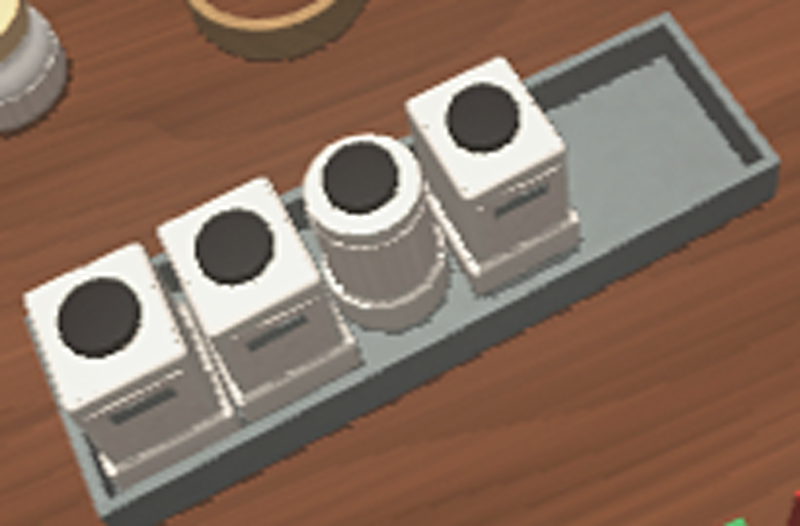

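In the crops, the tray's top corners are near c1 (32,73), (733,215) and (50,287). The can_end top face spans (245,72)-(362,190), and the tin cap is centred at (430,117). The lone canister's top face spans c2 (118,112)-(297,315).

```bash
python3 - <<'E'
from h import *
np.set_printoptions(precision=4,suppress=True)
c=calibration("top")
def c1(p,z): return ray("top",(p[0]+.5)/5-.5+240,(p[1]+.5)/5-.5+140,z,c)
def c2(p,z): return ray("top",(p[0]+.5)/8-.5+165,(p[1]+.5)/8-.5+205,z,c)
cs=calibration("scene")
def c3(p,z): return ray("scene",(p[0]+.5)/3.9-.5+95,(p[1]+.5)/3.9-.5+175,z,cs)
TL,BR,BL=[c1(p,.03) for p in((32,73),(733,215),(50,287))]
print("tray",TL,BR,BL,"len",np.linalg.norm(BR-BL),np.linalg.norm(TL-BL))
e=(BL-BR)[:2];yaw=np.arctan2(-e[0],e[1]);f=(TL-BL)[:2];print("yaw",yaw,np.arctan2(f[1],f[0]))
ctr=(TL+BR)[:2]/2;print("ctr",ctr)
# scene corners of tray: near-right(104,520), far left (668,13),(778,158)
S=[c3(p,.03) for p in((104,517),(778,158),(668,13))];print("scene tray",S, "ctr",(S[0]+S[2])[:2]/2,np.linalg.norm(S[0]-S[1]),np.linalg.norm(S[1]-S[2]))
R=np.array([[np.cos(yaw),-np.sin(yaw)],[np.sin(yaw),np.cos(yaw)]])
def face(n,P):
    P=np.array(P);m=P.mean(0)[:2]
    ex=(P[0]-P[3]+P[1]-P[2])[:2]/2;ey=(P[0]-P[1]+P[3]-P[2])[:2]/2
    print(n,m,"in tray",R.T@(m-ctr),"size",np.linalg.norm(ex),np.linalg.norm(ey),"yaw",np.arctan2(ex[1],ex[0]),np.arctan2(-ey[0],ey[1]))
face("end",[c1(p,.085) for p in((245,72),(352,67),(362,190),(258,197))])
face("b",[c1(p,.085) for p in((490,45),(600,35),(612,160),(507,165))])
face("last",[c1(p,.085) for p in((613,25),(718,18),(735,142),(630,150))])
for n,p,q in(("tin",(430,117),(360,177)),("end",(306,128),(482,118)),("b",(555,97),(234,247)),("last",(678,82),(99,316))):
    m=c1(p,.093)[:2];k=c3(q,.093)[:2];print(n,"cap",m,R.T@(m-ctr),"scene",k,R.T@(k-ctr))
face("canister",[c2(p,.08) for p in((118,112),(287,105),(297,315),(120,322))])
print("cap",c2((204,210),.088), "scene cap", ray("scene",305,107,.088))
E
```

```text
tray [0.6283 0.1159 0.03  ] [ 0.565  -0.1959  0.03  ] [0.5311 0.1068 0.03  ] len 0.30463203554894963 0.09766449259977898
yaw 0.11149903890505206 0.09244546215482145
ctr [ 0.5966 -0.04  ]
scene tray [array([ 0.6588, -0.1879,  0.03  ]), array([0.6269, 0.1144, 0.03  ]), array([0.5363, 0.1056, 0.03  ])] ctr [ 0.5975 -0.0411] 0.3039493153230582 0.09111099624040843
end [ 0.5894 -0.0013] in tray [-0.0029  0.0392] size 0.05377505390662074 0.04462067632574481 yaw 0.08105178026140655 0.06298203748918466
b [ 0.603  -0.1063] in tray [-0.0011 -0.0666] size 0.05338033283542288 0.04565319419415509 yaw 0.08715194565184309 0.07648423331892394
last [ 0.6108 -0.158 ] in tray [ 0.001  -0.1188] size 0.05442830750587911 0.04466977834586957 yaw 0.09563067076485683 0.07795275334994096
tin cap [ 0.5939 -0.0534] [-0.0043 -0.0129] scene [ 0.5988 -0.0562] [ 0.0004 -0.0164]
end cap [ 0.5889 -0.0014] [-0.0034  0.0392] scene [ 0.5937 -0.0043] [0.001  0.0359]
b cap [ 0.6027 -0.1059] [-0.0013 -0.0662] scene [ 0.6076 -0.1083] [ 0.0033 -0.069 ]
last cap [ 0.6094 -0.1577] [-0.0004 -0.1184] scene [ 0.6141 -0.1601] [ 0.0039 -0.1213]
canister [0.4507 0.2277] in tray [-0.1152  0.2823] size 0.054436476187231846 0.04478718864187625 yaw 0.060238070514447024 0.0457782703244335
cap [0.4508 0.2268 0.088 ] scene cap [0.457  0.2237 0.088 ]
```

```bash
cat >> h.py <<'E'
from scipy.spatial.transform import Rotation as Ro
def delta(x,y,z,a):
    """tool down, tool y (jaw) at world angle a"""
    s=sense();q=s["eef_rot"];R=Ro.from_quat([q[1],q[2],q[3],q[0]])
    ty=np.array([np.cos(a),np.sin(a),0]);tz=np.array([0,0,-1.]);T=Ro.from_matrix(np.c_[np.cross(ty,tz),ty,tz])
    d=R.inv().apply(np.array([x,y,z])-s["tool_pos"]);w=(R.inv()*T).as_rotvec(degrees=True)
    print("t",d.round(4),"w",w.round(2),"clock",s["clock"],"pos",s["tool_pos"].round(4),"F",s["contact_force"].round(1),"open",round(float(s["opening"]),4))
E
python3 -c "
from h import *
delta(.5915,-.0025,.22,.095)"
```

```text
t [ 0.54   -0.3333  0.0838] w [-7.000e-02 -7.000e-02 -7.162e+01] clock 0.1 pos [ 0.2321 -0.5257  0.3031] F [-0.2  0.3  0.2] open 0.0851
```

Request:
apply_moves([
  {"tx":0.54,"ty":-0.333,"tz":0.084,"wz":-71.6},
  {"tx":0.54,"ty":-0.333,"tz":0.084,"wz":-71.6},
  {"tx":0.54,"ty":-0.333,"tz":0.084,"wz":-71.6},
  {"tx":0.54,"ty":-0.333,"tz":0.084,"wz":-71.6},
  {"tx":0.54,"ty":-0.333,"tz":0.084,"wz":-71.6},
  {"tx":0.54,"ty":-0.333,"tz":0.084,"wz":-71.6},
  {"tx":0.54,"ty":-0.333,"tz":0.084,"wz":-71.6},
  {"tx":0.54,"ty":-0.333,"tz":0.084,"wz":-71.6},
  {"tx":0.54,"ty":-0.333,"tz":0.084,"wz":-71.6},
  {"tx":0.54,"ty":-0.333,"tz":0.084,"wz":-71.6},
], grip=1)

```text
validation failed for argument at $.de...
```

```bash
python3 -c "
from h import *
delta(.5915,-.0025,.22,.095)"
```

```text
t [ 0.54   -0.3333  0.0838] w [-7.000e-02 -7.000e-02 -7.162e+01] clock 0.1 pos [ 0.2321 -0.5257  0.3031] F [-0.2  0.3  0.2] open 0.0851
```

Request:
apply_moves([
  {"tx":0.04,"ty":-0.025,"tz":0.006,"wx":0,"wy":0,"wz":-5.3},
], grip=1)

```text
clock: 0.2
tool_pos: [0.2572, -0.4904, 0.2974]
eef_rot: [0.001, 0.968, 0.25, -0.0]
contact_force: [1.2, 0.6, 0.1]
opening: 0.0853
```

```bash
python3 -c "
from h import *
delta(.5915,-.0025,.22,.095)"
```

```text
t [ 0.5286 -0.2657  0.076 ] w [ 6.000e-02  1.500e-01 -6.654e+01] clock 0.2 pos [ 0.2572 -0.4904  0.2974] F [1.2 0.6 0.1] open 0.0853
```

Request:
apply_moves([
  {"tx":0.53,"ty":-0.265,"tz":0.075,"wx":0,"wy":0,"wz":-66.5},
  {"tx":0.53,"ty":-0.265,"tz":0.075,"wx":0,"wy":0,"wz":-66.5},
  {"tx":0.53,"ty":-0.265,"tz":0.075,"wx":0,"wy":0,"wz":-66.5},
  {"tx":0.53,"ty":-0.265,"tz":0.075,"wx":0,"wy":0,"wz":-66.5},
  {"tx":0.53,"ty":-0.265,"tz":0.075,"wx":0,"wy":0,"wz":-66.5},
  {"tx":0.53,"ty":-0.265,"tz":0.075,"wx":0,"wy":0,"wz":-66.5},
  {"tx":0.53,"ty":-0.265,"tz":0.075,"wx":0,"wy":0,"wz":-66.5},
  {"tx":0.53,"ty":-0.265,"tz":0.075,"wx":0,"wy":0,"wz":-66.5},
  {"tx":0.53,"ty":-0.265,"tz":0.075,"wx":0,"wy":0,"wz":-66.5},
  {"tx":0.53,"ty":-0.265,"tz":0.075,"wx":0,"wy":0,"wz":-66.5},
])

```text
clock: 1.2
tool_pos: [0.539, -0.0753, 0.2346]
eef_rot: [-0.0, 0.672, 0.741, -0.0]
contact_force: [1.0, -1.3, -0.1]
opening: 0.0855
```

```bash
python3 -c "
from h import *
delta(.5915,-.0025,.22,.095)"
```

```text
t [0.0673 0.0594 0.0146] w [-0.02  0.    0.19] clock 1.2 pos [ 0.539  -0.0753  0.2346] F [ 1.  -1.3 -0.1] open 0.0855
```

Request:
apply_moves([
  {"tx":0.03,"ty":0.027,"tz":0.007,"wx":0,"wy":0,"wz":0},
  {"tx":0.06,"ty":0.053,"tz":0.013,"wx":0,"wy":0,"wz":0},
  {"tx":0.06,"ty":0.053,"tz":0.013,"wx":0,"wy":0,"wz":0},
  {"tx":0.06,"ty":0.053,"tz":0.013,"wx":0,"wy":0,"wz":0},
])

```text
clock: 1.6
tool_pos: [0.5849, -0.0115, 0.2212]
eef_rot: [-0.001, 0.671, 0.742, -0.001]
contact_force: [-1.1, 0.8, -0.8]
opening: 0.0856
```

```bash
python3 -c "
from h import *
delta(.5915,-.0025,.22,.095)
c=calibration('wrist');cv2.imwrite('pics/w1.png',camera('wrist')[:,:,::-1]);np.save('w1c.npy',c,allow_pickle=True)
print(proj('wrist',[[.5915,-.0025,.093],[.596,-.055,.093]],c), c['view'])"
```

```text
t [0.0083 0.0074 0.0012] w [-0.12 -0.    0.3 ] clock 1.6 pos [ 0.5849 -0.0115  0.2212] F [-1.1  0.8 -0.8] open 0.0856
[[265.82993913 203.81612512]
 [263.93110023 269.90659243]] [[ 0.99492915  0.1005455  -0.00256711 -0.57993955]
 [ 0.09644339 -0.9464727   0.30803912 -0.08224921]
 [ 0.02854225 -0.30672468 -0.95137023  0.28019809]
 [ 0.          0.          0.          1.        ]]
```

View pics/w1.png

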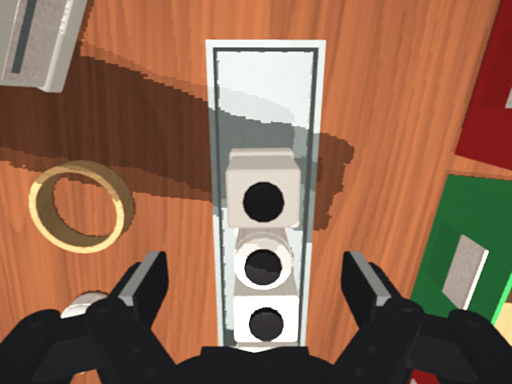

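The wrist view shows the can_end cap at about (263,202), where I predicted (266,204). The tin cap is at (263,267), predicted (264,270). The tray lies straight under the tool.

```bash
python3 -c "
from h import *
c=np.load('w1c.npy',allow_pickle=True).item()
for n,p in (('end',(263.5,202)),('tin',(263,267)),('b',(266.5,324))): print(n,ray('wrist',*p,.093,c))
for p in ((208,41),(325,41)): print(ray('wrist',*p,.03,c),ray('wrist',*p,.035,c))
delta(.590,-.0015,.122,.095)"
```

```text
end [ 0.58973585 -0.00133197  0.093     ]
tin [ 0.59503152 -0.05259815  0.093     ]
b [ 0.60352846 -0.10409816  0.093     ]
[0.53599337 0.10511223 0.03      ] [0.53677942 0.1043691  0.035     ]
[0.62697326 0.11426787 0.03      ] [0.62601251 0.11334896 0.035     ]
t [0.0104 0.0065 0.0996] w [-0.09  0.01  0.21] clock 1.65 pos [ 0.5847 -0.0124  0.2216] F [-0.2 -0.4  0.4] open 0.0853
```

Request:
apply_moves([
  {"tx":0.01,"ty":0.006,"tz":0.02,"wx":0,"wy":0,"wz":0.2},
  {"tx":0.01,"ty":0.006,"tz":0.045,"wx":0,"wy":0,"wz":0.2},
  {"tx":0.01,"ty":0.006,"tz":0.045,"wx":0,"wy":0,"wz":0.2},
])

```text
clock: 1.95
tool_pos: [0.5876, -0.0029, 0.1743]
eef_rot: [-0.002, 0.674, 0.739, -0.002]
contact_force: [-0.4, 0.2, 0.1]
opening: 0.0856
```

```bash
python3 -c "
from h import *
delta(.590,-.0015,.122,.095)"
```

```text
t [0.0011 0.0029 0.0523] w [-0.34 -0.06 -0.13] clock 1.95 pos [ 0.5876 -0.0029  0.1743] F [-0.4  0.2  0.1] open 0.0856
```

Request:
apply_moves([
  {"tx":0.001,"ty":0.002,"tz":0.025,"wx":0,"wy":0,"wz":0},
  {"tx":0.001,"ty":0.002,"tz":0.052,"wx":0,"wy":0,"wz":0},
  {"tx":0.001,"ty":0.002,"tz":0.052,"wx":0,"wy":0,"wz":0},
  {"tx":0.001,"ty":0.002,"tz":0.052,"wx":0,"wy":0,"wz":0},
])

```text
clock: 2.35
tool_pos: [0.5918, -0.0016, 0.1261]
eef_rot: [-0.0, 0.673, 0.739, -0.0]
contact_force: [0.5, 0.9, 0.0]
opening: 0.0857
```

Request:
apply_moves([
  {"tx":0,"ty":0,"tz":0,"wx":0,"wy":0,"wz":0},
  {"tx":0,"ty":0,"tz":0,"wx":0,"wy":0,"wz":0},
  {"tx":0,"ty":0,"tz":0,"wx":0,"wy":0,"wz":0},
  {"tx":0,"ty":0,"tz":0,"wx":0,"wy":0,"wz":0},
  {"tx":0,"ty":0,"tz":0,"wx":0,"wy":0,"wz":0},
], grip=0.3, squeeze=20)

```text
clock: 2.85
tool_pos: [0.5927, -0.0009, 0.1269]
eef_rot: [0.001, 0.673, 0.74, 0.0]
contact_force: [-1.7, -0.8, 6.3]
opening: 0.0537
```

```bash
python3 -c "
from h import *
delta(.590,-.0015,.122,.095)"
```

```text
t [-0.0003 -0.0027  0.0049] w [ 0.11  0.07 -0.03] clock 2.85 pos [ 0.5927 -0.0009  0.1269] F [-1.7 -0.8  6.3] open 0.0537
```

Request:
apply_moves([
  {"tx":0.004,"ty":0,"tz":0,"wx":0,"wy":0,"wz":0},
  {"tx":0.011,"ty":0,"tz":0,"wx":0,"wy":0,"wz":0},
  {"tx":0.018,"ty":0,"tz":0,"wx":0,"wy":0,"wz":0},
  {"tx":0.026,"ty":0,"tz":0,"wx":0,"wy":0,"wz":0},
  {"tx":0.034,"ty":0,"tz":0,"wx":0,"wy":0,"wz":0},
  {"tx":0.042,"ty":0,"tz":0,"wx":0,"wy":0,"wz":0},
  {"tx":0.05,"ty":0,"tz":0,"wx":0,"wy":0,"wz":0},
  {"tx":0.057,"ty":0,"tz":0,"wx":0,"wy":0,"wz":0},
  {"tx":0.062,"ty":0,"tz":0,"wx":0,"wy":0,"wz":0},
  {"tx":0.064,"ty":0,"tz":0,"wx":0,"wy":0,"wz":0},
], squeeze=40)

```text
clock: 3.85
tool_pos: [0.5887, 0.0626, 0.1279]
eef_rot: [0.003, 0.673, 0.74, 0.001]
contact_force: [1.0, -7.5, 9.5]
opening: 0.053
```

Request:
apply_moves([
  {"tx":0,"ty":0,"tz":0,"wx":0,"wy":0,"wz":0},
  {"tx":0,"ty":0,"tz":0,"wx":0,"wy":0,"wz":0},
  {"tx":0,"ty":0,"tz":0,"wx":0,"wy":0,"wz":0},
])

```text
clock: 4.15
tool_pos: [0.5886, 0.0629, 0.1278]
eef_rot: [0.003, 0.673, 0.74, 0.002]
contact_force: [1.0, -2.6, 8.7]
opening: 0.0534
```

```bash
python3 -c "
from h import *
delta(.590,-.0015,.122,.095)
c=calibration('wrist');cv2.imwrite('pics/w2.png',camera('wrist')[:,:,::-1])
cv2.imwrite('pics/s2.png',camera('scene')[:,:,::-1])
"
```

```text
t [-0.0642 -0.0047  0.0058] w [ 0.37  0.09 -0.03] clock 4.15 pos [0.5886 0.0629 0.1278] F [ 1.  -2.6  8.7] open 0.0534
```

View pics/s2.png

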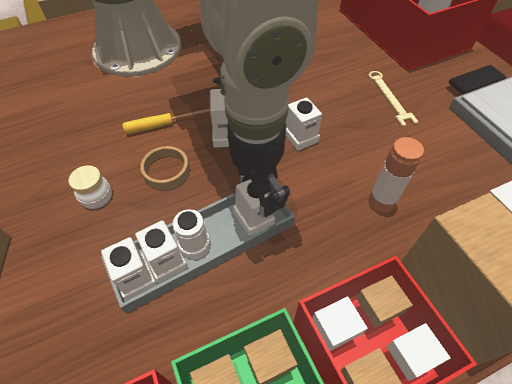

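View pics/w2.png

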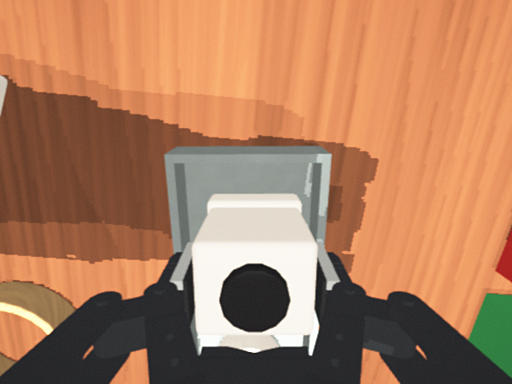

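The scene view shows can_end slid to the left end of the tray, at about (258,210), upright, with a clear gap to the tin at (190,230). Next I release and rise.

Request:
apply_moves([
  {"tx":0,"ty":0,"tz":0,"wx":0,"wy":0,"wz":0},
  {"tx":0,"ty":0,"tz":0,"wx":0,"wy":0,"wz":0},
  {"tx":0,"ty":0,"tz":0,"wx":0,"wy":0,"wz":0},
  {"tx":0,"ty":0,"tz":0,"wx":0,"wy":0,"wz":0},
  {"tx":0,"ty":0,"tz":-0.02,"wx":0,"wy":0,"wz":0},
  {"tx":0,"ty":0,"tz":-0.06,"wx":0,"wy":0,"wz":0},
  {"tx":0,"ty":0,"tz":-0.1,"wx":0,"wy":0,"wz":0},
  {"tx":0,"ty":0,"tz":-0.1,"wx":0,"wy":0,"wz":0},
], grip=1)

```text
clock: 5.05
tool_pos: [0.5888, 0.0631, 0.2309]
eef_rot: [0.004, 0.673, 0.74, 0.003]
contact_force: [0.6, -0.7, 0.6]
opening: 0.0856
```

```bash
python3 -c "
from h import *
delta(.4535,.2255,.225,.05)
cv2.imwrite('pics/s3.png',camera('scene')[:,:,::-1])
"
```

```text
t [ 0.1745 -0.1194  0.0046] w [0.55 0.05 2.57] clock 5.05 pos [0.5888 0.0631 0.2309] F [ 0.6 -0.7  0.6] open 0.0856
```

View pics/s3.png

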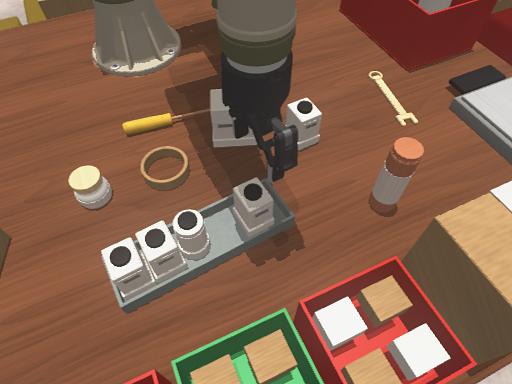

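can_end stands upright and is released at about (252,205), with the gap open. Next is the lone canister.

Request:
apply_moves([
  {"tx":0.045,"ty":-0.03,"tz":0.005,"wx":0.5,"wy":0,"wz":2.5},
  {"tx":0.085,"ty":-0.06,"tz":0.005,"wx":0.5,"wy":0,"wz":2.5},
  {"tx":0.13,"ty":-0.09,"tz":0.005,"wx":0.5,"wy":0,"wz":2.5},
  {"tx":0.174,"ty":-0.119,"tz":0.005,"wx":0.5,"wy":0,"wz":2.5},
  {"tx":0.174,"ty":-0.119,"tz":0.005,"wx":0.5,"wy":0,"wz":2.5},
  {"tx":0.174,"ty":-0.119,"tz":0.005,"wx":0.5,"wy":0,"wz":2.5},
  {"tx":0.174,"ty":-0.119,"tz":0.005,"wx":0.5,"wy":0,"wz":2.5},
])

```text
clock: 5.8
tool_pos: [0.4515, 0.2246, 0.2195]
eef_rot: [-0.003, 0.689, 0.725, -0.004]
contact_force: [0.5, -0.0, -0.0]
opening: 0.0855
```

```bash
python3 -c "
from h import *
delta(.4535,.2255,.225,.05)
c=calibration('wrist');cv2.imwrite('pics/w4.png',camera('wrist')[:,:,::-1]);np.save('w4c.npy',c,allow_pickle=True)
print(proj('wrist',[[.4535,.2255,.088]],c))
"
```

```text
t [ 0.0008  0.002  -0.0056] w [-0.52  0.05  0.07] clock 5.8 pos [0.4515 0.2246 0.2195] F [ 0.5 -0.  -0. ] open 0.0855
[[259.12750864 212.06459625]]
```

View pics/w4.png

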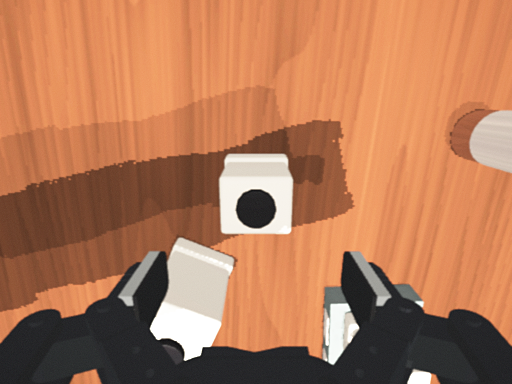

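The wrist view shows the lone canister square to the tool, cap at (256,208), predicted (259,212). The wide canister at (190,290) is off to the side.

```bash
python3 -c "
from h import *
c=np.load('w4c.npy',allow_pickle=True).item()
print(ray('wrist',256,208,.088,c), [ray('wrist',*p,.08,c) for p in((219,234),(292,234))],[ray('wrist',*p,.1,c) for p in((178,240),(235,260))])
delta(.4523,.2275,.115,.045)
"
```

```text
[0.45109985 0.22847246 0.088     ] [array([0.42414643, 0.2028135 , 0.08      ]), array([0.47973341, 0.20593489, 0.08      ])] [array([0.39796151, 0.20622553, 0.1       ]), array([0.43810611, 0.19275745, 0.1       ])]
t [0.0033 0.0014 0.1046] w [-0.5   0.05  0.29] clock 5.85 pos [0.452  0.2242 0.2196] F [-0.5  1.  -0. ] open 0.0858
```

Request:
apply_moves([
  {"tx":0.003,"ty":0.002,"tz":0.03,"wx":-0.3,"wy":0,"wz":0.3},
  {"tx":0.003,"ty":0.002,"tz":0.06,"wx":-0.3,"wy":0,"wz":0.3},
  {"tx":0.003,"ty":0.002,"tz":0.085,"wx":-0.3,"wy":0,"wz":0.3},
  {"tx":0.003,"ty":0.002,"tz":0.1,"wx":-0.3,"wy":0,"wz":0.3},
  {"tx":0.003,"ty":0.002,"tz":0.1,"wx":-0.3,"wy":0,"wz":0.3},
  {"tx":0.003,"ty":0.002,"tz":0.1,"wx":-0.3,"wy":0,"wz":0.3},
])

```text
clock: 6.45
tool_pos: [0.4531, 0.227, 0.12]
eef_rot: [-0.001, 0.691, 0.722, -0.002]
contact_force: [0.5, -0.6, 0.4]
opening: 0.0852
```

```bash
python3 -c "
from h import *
delta(.453,.2275,.117,.045)
"
```

```text
t [ 0.0005 -0.      0.003 ] w [-0.22  0.03 -0.08] clock 6.45 pos [0.4531 0.227  0.12  ] F [ 0.5 -0.6  0.4] open 0.0852
```

Request:
apply_moves([
  {"tx":0,"ty":0,"tz":0,"wx":0,"wy":0,"wz":0},
  {"tx":0,"ty":0,"tz":0,"wx":0,"wy":0,"wz":0},
  {"tx":0,"ty":0,"tz":0,"wx":0,"wy":0,"wz":0},
  {"tx":0,"ty":0,"tz":0,"wx":0,"wy":0,"wz":0},
  {"tx":0,"ty":0,"tz":0,"wx":0,"wy":0,"wz":0},
], grip=0.3, squeeze=40)

```text
clock: 6.95
tool_pos: [0.4528, 0.2282, 0.1212]
eef_rot: [-0.0, 0.691, 0.723, -0.001]
contact_force: [-0.6, 0.1, 5.8]
opening: 0.0534
```

Request:
apply_moves([
  {"tx":0,"ty":0,"tz":-0.015,"wx":0,"wy":0,"wz":0},
  {"tx":0,"ty":0,"tz":-0.05,"wx":0,"wy":0,"wz":0},
  {"tx":0,"ty":0,"tz":-0.09,"wx":0,"wy":0,"wz":0},
  {"tx":0,"ty":0,"tz":-0.12,"wx":0,"wy":0,"wz":0},
  {"tx":0,"ty":0,"tz":-0.13,"wx":0,"wy":0,"wz":0},
  {"tx":0,"ty":0,"tz":-0.13,"wx":0,"wy":0,"wz":0},
])

```text
clock: 7.55
tool_pos: [0.4531, 0.2284, 0.251]
eef_rot: [-0.0, 0.691, 0.723, -0.0]
contact_force: [-0.2, 0.3, -2.9]
opening: 0.0532
```

```bash
python3 -c "
from h import *
delta(.592,.006,.25,.1)
c=calibration('wrist');cv2.imwrite('pics/w5.png',camera('wrist')[:,:,::-1]);np.save('w5c.npy',c,allow_pickle=True)
cv2.imwrite('pics/s5.png',camera('scene')[:,:,::-1])
cv2.imwrite('pics/t5.png',camera('top')[:,:,::-1])
"
```

```text
t [-0.2285  0.1285  0.0008] w [-0.05 -0.02 -3.09] clock 7.55 pos [0.4531 0.2284 0.251 ] F [-0.2  0.3 -2.9] open 0.0532
```

View pics/w5.png

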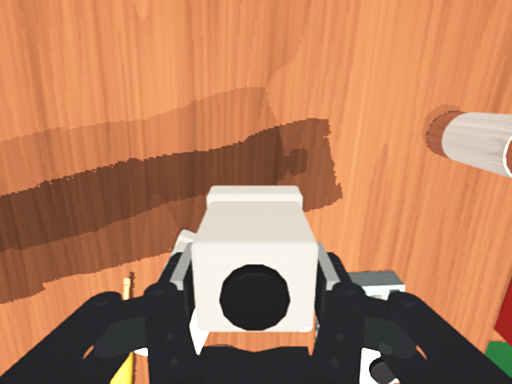

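View pics/s5.png

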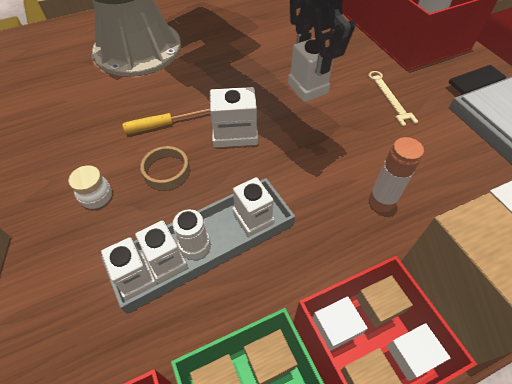

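View pics/t5.png

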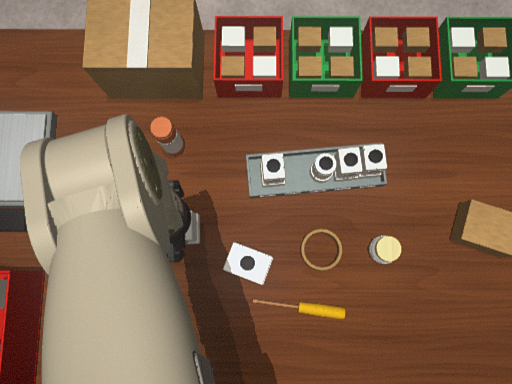

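The canister is held at 53 mm opening. Its cap is at (255,297) in the wrist view, the same as can_end's was when held, so it is square and upright in the grip. The top view shows can_end at (273,166), the tin at (324,166) and a clear gap. Now the gap midpoint.

```bash
python3 - <<'E'
import cv2
a=cv2.imread("pics/t5.png")
cv2.imwrite("pics/c5.png",cv2.resize(a[140:205,240:395],None,fx=5,fy=5,interpolation=cv2.INTER_CUBIC))
b=cv2.imread("pics/s5.png")
cv2.imwrite("pics/c6.png",cv2.resize(b[170:305,100:300],None,fx=4,fy=4,interpolation=cv2.INTER_CUBIC))
E
```

```text
(no output)
```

View pics/c5.png

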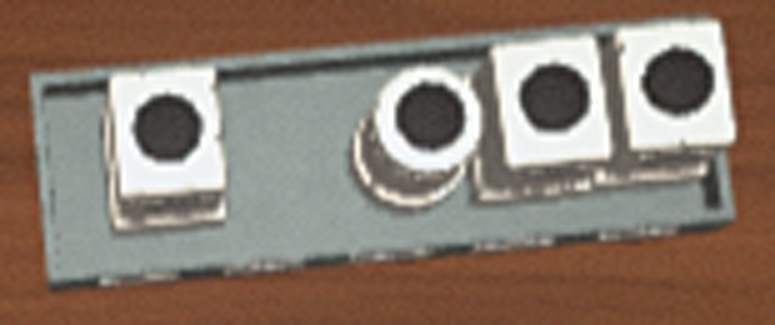

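View pics/c6.png

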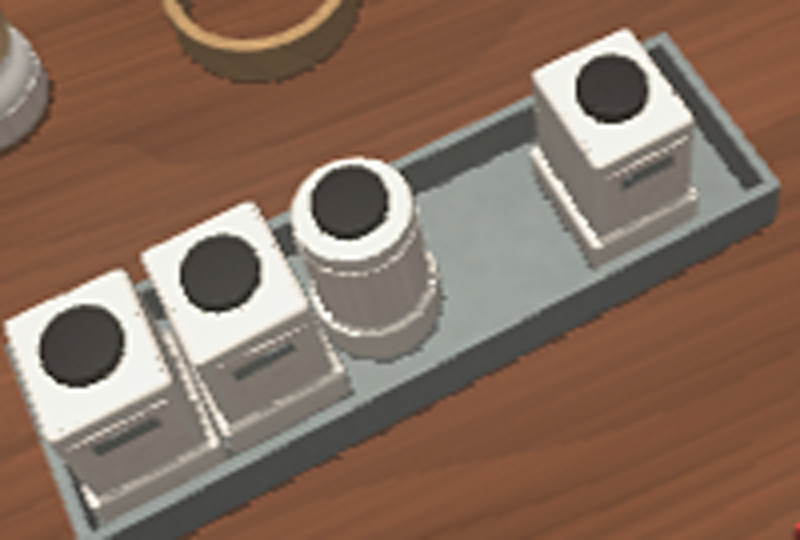

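```bash
python3 - <<'E'
from h import *
np.set_printoptions(precision=4,suppress=True)
c=calibration("top");cs=calibration("scene")
for n,p,q in(("end",(167,127),(612,89)),("tin",(430,117),(349,203))):
    print(n,ray("top",(p[0]+.5)/5-.5+240,(p[1]+.5)/5-.5+140,.093,c),ray("scene",(q[0]+.5)/4-.5+100,(q[1]+.5)/4-.5+170,.093,cs))
w=np.load('w5c.npy',allow_pickle=True).item()
print("held cap",ray('wrist',255,297,.088+.251-.1215,w),sense()["tool_pos"])
E
```

```text
end [0.589  0.0568 0.093 ] [0.594  0.0533 0.093 ]
tin [ 0.5939 -0.0534  0.093 ] [ 0.5994 -0.0565  0.093 ]
held cap [0.4531 0.2304 0.2175] [0.4516 0.2278 0.248 ]
```

Both cameras put the gap at 58 mm, and the differential estimates agree on the target TCP at about (0.593, 0.003), jaw yaw 0.10.

```bash
python3 -c "
from h import *
delta(.593,.0028,.25,.1)"
```

```text
t [-0.2312  0.131  -0.0026] w [-0.39  0.06 -3.1 ] clock 7.7 pos [0.4516 0.2278 0.248 ] F [ 0.3  0.4 -3. ] open 0.0533
```

Request:
apply_moves([
  {"tx":-0.02,"ty":0.011,"tz":0,"wx":0,"wy":0,"wz":-0.5},
  {"tx":-0.055,"ty":0.031,"tz":0,"wx":0,"wy":0,"wz":-1},
  {"tx":-0.095,"ty":0.054,"tz":0,"wx":0,"wy":0,"wz":-1.5},
  {"tx":-0.135,"ty":0.076,"tz":0,"wx":0,"wy":0,"wz":-2},
  {"tx":-0.175,"ty":0.099,"tz":0,"wx":0,"wy":0,"wz":-2.5},
  {"tx":-0.21,"ty":0.119,"tz":0,"wx":0,"wy":0,"wz":-3.1},
  {"tx":-0.23,"ty":0.13,"tz":0,"wx":0,"wy":0,"wz":-3.1},
  {"tx":-0.23,"ty":0.13,"tz":0,"wx":0,"wy":0,"wz":-3.1},
  {"tx":-0.23,"ty":0.13,"tz":0,"wx":0,"wy":0,"wz":-3.1},
])

```text
clock: 8.6
tool_pos: [0.5921, 0.004, 0.2473]
eef_rot: [-0.003, 0.671, 0.741, -0.002]
contact_force: [-0.1, -0.1, -2.8]
opening: 0.0535
```

```bash
python3 -c "
from h import *
delta(.593,.0028,.165,.1)
delta(.593,.0028,.165,.1)"
```

```text
t [-0.0014  0.0014  0.0823] w [-0.44 -0.07 -0.08] clock 8.6 pos [0.5921 0.004  0.2473] F [-0.1 -0.1 -2.8] open 0.0535
t [-0.0014  0.0014  0.0823] w [-0.44 -0.07 -0.08] clock 8.6 pos [0.5921 0.004  0.2473] F [-0.1 -0.1 -2.8] open 0.0535
```

Request:
apply_moves([
  {"tx":-0.001,"ty":0.001,"tz":0.015,"wx":0,"wy":0,"wz":0},
  {"tx":-0.001,"ty":0.001,"tz":0.035,"wx":0,"wy":0,"wz":0},
  {"tx":-0.001,"ty":0.001,"tz":0.055,"wx":0,"wy":0,"wz":0},
  {"tx":-0.001,"ty":0.001,"tz":0.072,"wx":0,"wy":0,"wz":0},
  {"tx":-0.001,"ty":0.001,"tz":0.08,"wx":0,"wy":0,"wz":0},
  {"tx":-0.001,"ty":0.001,"tz":0.08,"wx":0,"wy":0,"wz":0},
  {"tx":-0.001,"ty":0.001,"tz":0.08,"wx":0,"wy":0,"wz":0},
])

```text
clock: 9.3
tool_pos: [0.5937, 0.004, 0.1701]
eef_rot: [-0.001, 0.671, 0.742, -0.001]
contact_force: [0.2, -0.8, -3.2]
opening: 0.0534
```

```bash
python3 -c "
from h import *
delta(.593,.0028,.13,.1)
w=camera('wrist');s=camera('scene');cv2.imwrite('pics/w7.png',w[:,:,::-1]);cv2.imwrite('pics/s7.png',s[:,:,::-1])
cv2.imwrite('pics/c7.png',cv2.resize(s[170:305,100:300,::-1],None,fx=4,fy=4,interpolation=cv2.INTER_CUBIC))
"
```

```text
t [-0.0011 -0.0007  0.0401] w [-0.19  0.01  0.05] clock 9.3 pos [0.5937 0.004  0.1701] F [ 0.2 -0.8 -3.2] open 0.0534
```

View pics/c7.png

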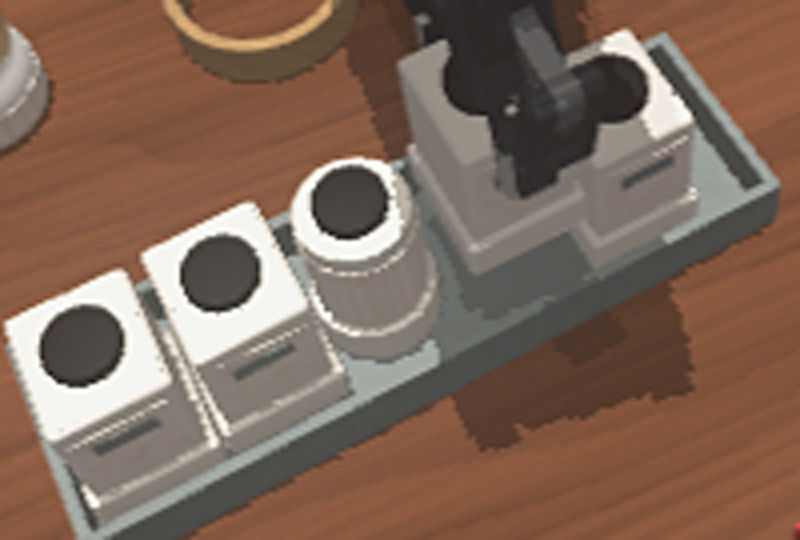

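View pics/w7.png

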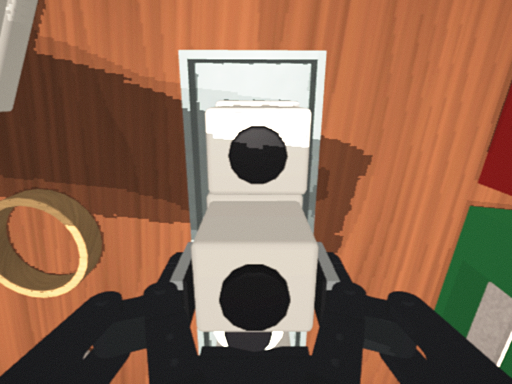

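The scene crop shows the canister hovering in the gap with its lower near corner at (475,272). can_end's corresponding floor corner is at (598,268). The wrist view shows it square, with can_end ahead of it.

```bash
python3 - <<'E'
from h import *
np.set_printoptions(precision=4,suppress=True)
cs=calibration("scene");f=lambda p,z: ray("scene",(p[0]+.5)/4-.5+100,(p[1]+.5)/4-.5+170,z,cs)
yaw=.1;R=np.array([[np.cos(yaw),-np.sin(yaw)],[np.sin(yaw),np.cos(yaw)]])
T=lambda P:R.T@(P[:2]-np.array([.5968,-.0415]))
s=sense();zb=s["tool_pos"][2]-.1215
print("zb",zb,s["tool_pos"])
print("can corner",T(f((475,273),zb)),"top-of-foot corner",T(f((468,250),zb+.022)))
print("end corner",T(f((598,268),.005)),"top-of-foot",T(f((596,247),.027)))
print("tin cap",T(f((349,203),.093)), "end cap",T(f((612,89),.093)))
E
```

```text
zb 0.04928507227567086 [0.5943 0.0036 0.1708]
can corner [0.0284 0.019 ] top-of-foot corner [0.0296 0.0175]
end corner [0.0304 0.0727] top-of-foot [0.0318 0.0714]
tin cap [ 0.0011 -0.0152] end cap [0.0066 0.0946]
```

Request:
apply_moves([
  {"tx":-0.001,"ty":0,"tz":0.005,"wx":0,"wy":0,"wz":0},
  {"tx":-0.001,"ty":0,"tz":0.012,"wx":0,"wy":0,"wz":0},
  {"tx":-0.001,"ty":0,"tz":0.019,"wx":0,"wy":0,"wz":0},
  {"tx":-0.001,"ty":0,"tz":0.026,"wx":0,"wy":0,"wz":0},
  {"tx":-0.001,"ty":0,"tz":0.032,"wx":0,"wy":0,"wz":0},
  {"tx":-0.001,"ty":0,"tz":0.036,"wx":0,"wy":0,"wz":0},
  {"tx":-0.001,"ty":0,"tz":0.039,"wx":0,"wy":0,"wz":0},
  {"tx":-0.001,"ty":0,"tz":0.04,"wx":0,"wy":0,"wz":0},
  {"tx":-0.001,"ty":0,"tz":0.04,"wx":0,"wy":0,"wz":0},
])

```text
clock: 10.3
tool_pos: [0.5938, 0.0024, 0.1296]
eef_rot: [-0.001, 0.671, 0.742, -0.001]
contact_force: [-1.0, 0.7, -2.1]
opening: 0.0531
```

```bash
python3 -c "
from h import *
delta(.593,.0028,.1265,.1)
s=camera('scene')
cv2.imwrite('pics/c8.png',cv2.resize(s[170:305,100:300,::-1],None,fx=4,fy=4,interpolation=cv2.INTER_CUBIC))
"
```

```text
t [ 0.0005 -0.0007  0.0031] w [-0.2   0.01 -0.01] clock 10.3 pos [0.5938 0.0024 0.1296] F [-1.   0.7 -2.1] open 0.0531
```

View pics/c8.png

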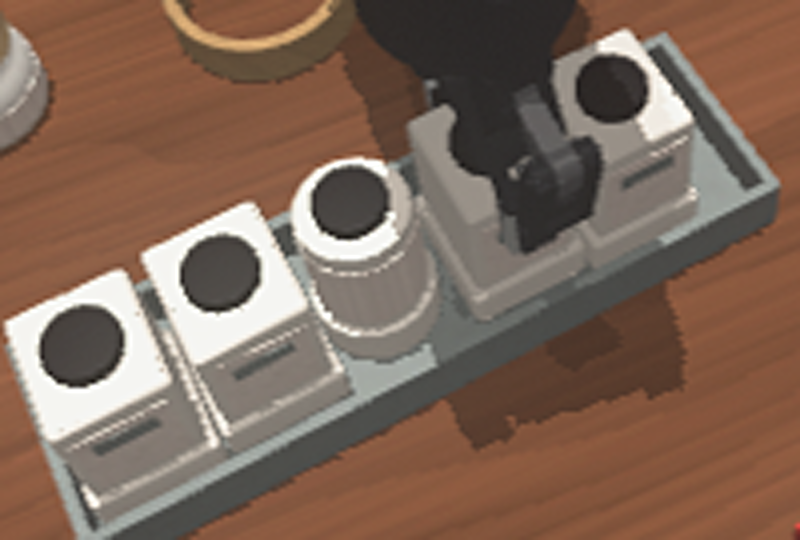

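The canister's foot has passed between its neighbours, lower corner at (485,320). The tin cap (349,203) and the can_end cap (612,89) have not moved. It has about 3 mm left to the floor, so I'll finish slowly.

Request:
apply_moves([
  {"tx":0,"ty":0,"tz":0.001,"wx":0,"wy":0,"wz":0},
  {"tx":0,"ty":0,"tz":0.002,"wx":0,"wy":0,"wz":0},
  {"tx":0,"ty":0,"tz":0.002,"wx":0,"wy":0,"wz":0},
  {"tx":0,"ty":0,"tz":0.002,"wx":0,"wy":0,"wz":0},
])

```text
clock: 10.75
tool_pos: [0.5937, 0.0024, 0.1277]
eef_rot: [-0.001, 0.671, 0.742, -0.001]
contact_force: [-0.1, 0.2, -2.5]
opening: 0.0533
```

Request:
apply_moves([
  {"tx":0,"ty":0,"tz":0.001,"wx":0,"wy":0,"wz":0},
  {"tx":0,"ty":0,"tz":0.001,"wx":0,"wy":0,"wz":0},
  {"tx":0,"ty":0,"tz":0.001,"wx":0,"wy":0,"wz":0},
])

```text
clock: 11.05
tool_pos: [0.5937, 0.0023, 0.1266]
eef_rot: [-0.001, 0.671, 0.742, -0.001]
contact_force: [0.6, -0.4, -2.6]
opening: 0.0534
```

Request:
apply_moves([
  {"tx":0,"ty":0,"tz":0.001,"wx":0,"wy":0,"wz":0},
  {"tx":0,"ty":0,"tz":0.001,"wx":0,"wy":0,"wz":0},
  {"tx":0,"ty":0,"tz":0.001,"wx":0,"wy":0,"wz":0},
])

```text
clock: 11.35
tool_pos: [0.5938, 0.0023, 0.1263]
eef_rot: [-0.001, 0.671, 0.742, -0.001]
contact_force: [-2.7, 0.1, 4.5]
opening: 0.0538
```

Request:
apply_moves([
  {"tx":0,"ty":0,"tz":0.001,"wx":0,"wy":0,"wz":0},
  {"tx":0,"ty":0,"tz":0.001,"wx":0,"wy":0,"wz":0},
  {"tx":0,"ty":0,"tz":0.001,"wx":0,"wy":0,"wz":0},
])

```text
clock: 11.65
tool_pos: [0.5938, 0.0024, 0.1263]
eef_rot: [-0.001, 0.671, 0.742, -0.001]
contact_force: [-4.3, 0.1, 10.2]
opening: 0.0533
```

The force has turned upward at TCP z 0.126, which matches the floor contact I expected. Now I release and rise.

Request:
apply_moves([
  {"tx":0,"ty":0,"tz":-0.001,"wx":0,"wy":0,"wz":0},
  {"tx":0,"ty":0,"tz":-0.001,"wx":0,"wy":0,"wz":0},
  {"tx":0,"ty":0,"tz":-0.001,"wx":0,"wy":0,"wz":0},
  {"tx":0,"ty":0,"tz":-0.001,"wx":0,"wy":0,"wz":0},
  {"tx":0,"ty":0,"tz":-0.001,"wx":0,"wy":0,"wz":0},
  {"tx":0,"ty":0,"tz":-0.02,"wx":0,"wy":0,"wz":0},
  {"tx":0,"ty":0,"tz":-0.06,"wx":0,"wy":0,"wz":0},
  {"tx":0,"ty":0,"tz":-0.1,"wx":0,"wy":0,"wz":0},
  {"tx":0,"ty":0,"tz":-0.13,"wx":0,"wy":0,"wz":0},
], grip=1)

```text
clock: 12.55
tool_pos: [0.5946, 0.0024, 0.257]
eef_rot: [-0.0, 0.671, 0.742, -0.001]
contact_force: [0.4, -0.5, 0.4]
opening: 0.0852
```

Request:
apply_moves([
  {"tx":-0.04,"ty":-0.02,"tz":0,"wx":0,"wy":0,"wz":0},
  {"tx":-0.08,"ty":-0.04,"tz":0,"wx":0,"wy":0,"wz":0},
  {"tx":-0.12,"ty":-0.06,"tz":0,"wx":0,"wy":0,"wz":0},
  {"tx":-0.16,"ty":-0.08,"tz":0,"wx":0,"wy":0,"wz":0},
  {"tx":-0.2,"ty":-0.1,"tz":0,"wx":0,"wy":0,"wz":0},
  {"tx":-0.24,"ty":-0.12,"tz":0,"wx":0,"wy":0,"wz":0},
  {"tx":-0.28,"ty":-0.14,"tz":0,"wx":0,"wy":0,"wz":0},
  {"tx":-0.28,"ty":-0.14,"tz":0,"wx":0,"wy":0,"wz":0},
  {"tx":-0.28,"ty":-0.14,"tz":0,"wx":0,"wy":0,"wz":0},
])

```text
clock: 13.45
tool_pos: [0.4822, -0.2911, 0.2549]
eef_rot: [-0.001, 0.672, 0.741, -0.001]
contact_force: [-0.6, 0.7, 0.3]
opening: 0.0857
```

```bash
python3 -c "
from h import *
delta(.593,.0028,.25,.1)
s=camera('scene');t=camera('top')
cv2.imwrite('pics/c9.png',cv2.resize(s[170:305,100:300,::-1],None,fx=4,fy=4,interpolation=cv2.INTER_CUBIC))
cv2.imwrite('pics/c10.png',cv2.resize(t[140:205,240:395,::-1],None,fx=5,fy=5,interpolation=cv2.INTER_CUBIC))
cv2.imwrite('pics/t9.png',t[:,:,::-1])
"
```

```text
t [0.2817 0.1388 0.0046] w [-0.21 -0.03 -0.16] clock 13.45 pos [ 0.4822 -0.2911  0.2549] F [-0.6  0.7  0.3] open 0.0857
```

View pics/c9.png

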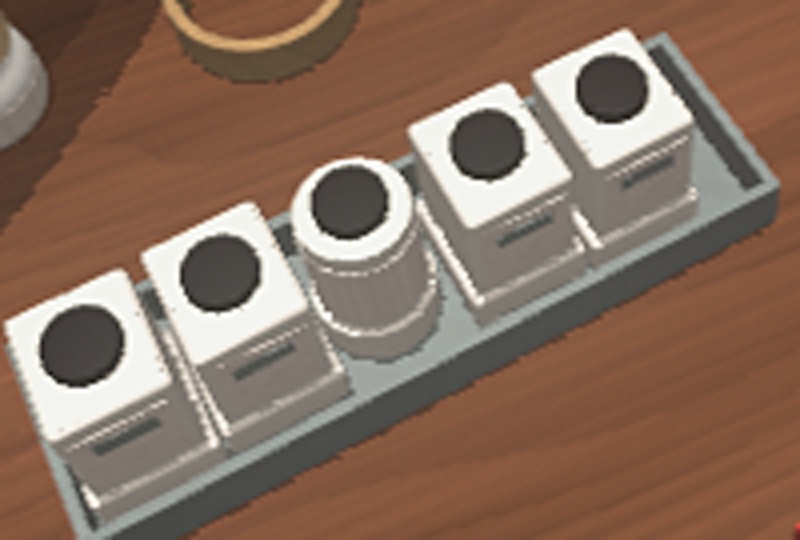

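View pics/c10.png

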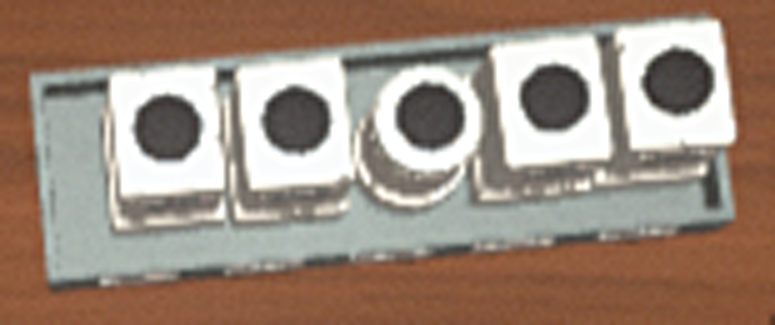

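All five containers stand upright in one row. In the top crop the caps are: can_end (167,127), canister (296,121), tin (430,117), can_b (555,97). A final numeric check in the tray frame, then hand in.

```bash
python3 - <<'E'
from h import *
np.set_printoptions(precision=4,suppress=True)
c=calibration("top");cs=calibration("scene");yaw=.1
R=np.array([[np.cos(yaw),-np.sin(yaw)],[np.sin(yaw),np.cos(yaw)]]);T=lambda P:R.T@(P[:2]-np.array([.5968,-.0415]))
for n,p,q in(("end",(167,127),(612,89)),("can",(296,121),(487,145)),("tin",(430,117),(349,203)),("b",(555,97),(220,273))):
    print(n,T(ray("top",(p[0]+.5)/5-.5+240,(p[1]+.5)/5-.5+140,.093,c)),T(ray("scene",(q[0]+.5)/4-.5+100,(q[1]+.5)/4-.5+170,.093,cs)))
E
```

```text
end [0.0021 0.0985] [0.0066 0.0946]
can [-0.0005  0.0445] [0.0046 0.0407]
tin [-0.0041 -0.0115] [ 0.0011 -0.0152]
b [-0.0005 -0.0647] [ 0.0039 -0.0674]
```

All positions are well inside their ranges and the robot is clear.

```bash
python3 -c "
from workcell import *
s=sense();print(s['clock'],abs(s['qd']).max());print(job_done())"
```

```text
13.55 0.021454933415760213
the job is handed in; nothing more can be done
None
```

The canister is back in the tray, directly left of the tin. I handed the job in at 13.55 s of the 51 s allowed; no verdict is reported.

**What I did:** The tin was second from the left, so only can_end had to move. I gripped it by its x faces, slid it left about 58 mm, and set the canister into the 58 mm gap. I stopped lowering when the wrist force turned upward on floor contact, at about 10 N. Then I released and moved the arm away.

**Last checks:** The top and scene views show every container upright in one straight row, with the robot clear. Positions in the tray frame are below.

| Container | y, top view (mm) | y, scene view (mm) | Allowed y (mm) |
|---|---|---|---|
| can_end | 98 | 95 | 78 to 126 |
| canister | 44 | 41 | 26 to 78 |
| tin | -12 | -15 | -26 to 26 |
| can_b | -65 | -67 | -78 to -26 |

All four are within 7 mm of the tray's centre line in x.

**What disagreed:**
- The two cameras differ by a steady 3–4 mm in y and about 5 mm in x. That is too small to affect any limit.
- can_end lagged the gripper by about 6 mm during the slide, apparently tilting a little in the grip. It stood upright again once released.
- I did not measure tilt angles or the canister's final yaw; I judged both from the pictures.

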